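# Put the wide scraper in its holder and lock it

### The arm

A 6-joint arm with a two-finger parallel gripper is mounted at the origin on a cart in front of the work surface, level with it; the furniture and walls round the work are solid. World frame = base frame: x ahead of the robot, y to its left, z up, the work surface at z = 0. Lengths are in mm, angles in rad, forces in N, time in s.
With the tool pointing down it reaches from about 300 to 775 mm from the base axis. Payload 14.6 kg.
Tool frame: the origin (TCP) lies on the centre line of the jaws, within the pads' length; the fingertips stand 8 mm ahead of it and the grasp point (between the pads) lies 11 mm behind it; z points along the fingers, y is the line along which they close (so a half turn about z gives the same grasp; the last joint's range is limited). The gripper opens to 94 mm and grips with 3 to 60 N. Pads are 16 mm wide; open, the fingers measure 119 mm over their backs; the gripper's body (75 mm by 177 mm) begins 78 mm behind the grasp point.
Start: joints at [1.212, 0.3, 1.521, -0, 1.321, -0.067], TCP at [158.22, 526.741, 181.446] pointing down, gripper open.
Joint ranges: [-3.03, 3.03], [-0.79, 2.21], [0.23, 2.52], [-1.04, 4.18], [0, 3.07], [-2.55, 2.55]. Speed limits (rad/s): [2.22, 2.22, 2.57, 3.14, 3.14, 3.14].

### API

Orientations are given as [roll, pitch, yaw] about the fixed x, y, z axes, in that order (R = Rz(yaw) Ry(pitch) Rx(roll)).
In Python, from cell import manip gives the robot as it stands.
- The arm moves only by the tool jog_arm, never from a script. Its argument "rows" is one flat list of numbers, 7 for each row, row after row: the shift along the world's x, y, z in cm, then the turn, a rotation vector about the world's x, y, z in rad, then the closure, from 0 (fully open) to 1 (shut). In form: [dx, dy, dz, rx, ry, rz, fingers, dx, dy, dz, rx, ry, rz, fingers, ...]. A call has 1 to 20 rows; each row shifts and turns the commanded pose from where the row before left it; what a row does not reach is not made up. A row lasts 1/12 s, in which the tool goes at most 41.7 mm and 7.16 degrees, less where a joint would pass 70% of its speed; a pose out of reach is approached as far as the arm can. A call with a gripper value outside its range is refused whole. The fingers move at their own pace and stop on an object; "newtons" is the grip in N (left out, the last holds). Time passes only in rows, so rows that do not move let the fingers close. It gives the time, the measured TCP pose, the force, the opening and the grip force at its end, in the units of the state.
- manip.read_state(): the state, without advancing time (a new reading comes with each control period).
- manip.camera(name): name is "scene" or "top" or "wrist"; returns (picture, depth): 384x512x3 uint8, blue, green, red; 384x512 float32, mm along the optical axis (not along the pixel's ray), 0 where there is no reading.
- manip.camera_model(name): a dict with "K" (3x3 intrinsics, pixels), "k1" (the pictures are not rectified: a ray, as slopes to the right and down, at radius r is drawn at 1 + k1 r^2 times it, then the intrinsics apply), "R" (3x3) and "t" (3): a world point X has camera coordinates R X + t. Camera axes: x right, y down, z forward; pixel columns grow to the right and rows downward; lengths in mm; the calibration is good to about 2 mm. A picture is of the moment at which its call begins: read the wrist's pose just before it. camera_model takes no time and is no camera call; for the wrist camera it gives the pose at the moment of the call.
- manip.sign_off(): hands the job in; it is judged then, once.
The state is a dict: "clock": time; "joints": joint angles; "qd": joint speeds; "effort": joint torques, N m; "eef_pos": TCP position; "eef_rot": TCP orientation; "wrist_force": force on the tool from outside, world axes, zero at the start; "moment": the same for the moment, N m; "finger_gap": finger opening in mm; "finger_force": force on a finger pad.
Only numpy, scipy, OpenCV 4.12 (cv2) and the standard library are available. Lean on these libraries where they do the work, as an engineer would, in place of code of your own. Each camera call takes 0.05 s, during which the arm holds its last target. There are 200 camera calls.

### The job

Put the wide-bladed scraper away: slide its blade into the slot of the holder until it is fully home, then press the lock knob on top of the holder down until it latches and stays down. Leave the narrow scraper, the torque tester and the red tray where they are.

Things in the scene. Friction and masses are not known exactly. Their poses are not given: they have to be found in the camera images.
- wide_scraper: Flat scraper on the 3 mm green mat, 185 mm long: black handle 110 long, 26 wide, 24 high; steel blade 50 wide, 3 thick, 75 mm out of the handle's front at its mid height. A 16 mm square window in the blade is centred 40 mm ahead of the handle. 0.10 to 0.17 kg. Origin: centre of the handle's underside; x along the tool to the blade, y across, z up.
- wide_scraper_tip (a point): Middle of the wide scraper's blade tip edge, at mid thickness: 130 mm ahead of and 12 mm above the scraper's origin.
- holder: Grey aluminium block fixed to the worktop, 90 (x) x 100 (y) x 70 mm high, on a dark base plate 8 mm thick that sticks out 7 mm in front, 17 behind, 8 at the sides. Origin: centre of the block at worktop level; -x is the front, roughly towards the robot, z up. Level, black-lined slot in the front (holder_mouth); lock knob and 4 mm screw heads on top.
- holder_mouth (a point): Middle of the slot's mouth, in the holder's front face, 47 mm above the worktop; axes as the holder's: the blade enters along +x. Slot inside: 56 wide, 6 high; it is 69 mm deep from the front face to its end wall, the first 10 mm being a lead-in that narrows from 72 wide, 18 high. Fully home, the blade tip is 69 mm in and the handle 6 mm off the block.
- lock (a joint): Travel of the lock knob: 0 = up (unlocked), 0.018 m = fully down. An over-centre spring (about 5 N to press) lifts it again if let go before about 12 mm and holds it down beyond. Its 8 mm pin drops through the blade's window; if the blade is over 4 mm short of home the pin lands on the blade after about 8 mm and cannot latch.
- lock_top (a point): Centre of the top of the round black lock knob, 34 mm in diameter, on the holder's centre line, 34 mm behind its front face. 111 mm above the worktop when up, 93 mm when down.
- narrow_scraper: Like the wide scraper, same handle, but its blade is only 26 mm wide and has no window. It lies on the mat; leave it. Origin and axes as for the wide one.
- torque_tester: Dark instrument box with a round drive on top, 105 x 62 x 50 mm high, loose; leave it. Origin: centre of its underside.
- tray_pins: Small red tray of pins, 79 x 103 x 34 mm high, loose; leave it. Origin: centre of its underside.

How it is judged (in metres and radians):
On the way, in this order (a step that is already met when the one before it is completed fails the run):
1. the wide scraper's blade is fully home in the slot while the lock is still up (x of wide_scraper_tip in the frame of holder_mouth between 0.064 and 0.072 m and y of wide_scraper_tip in the frame of holder_mouth between -0.005 and 0.005 m and z of wide_scraper_tip in the frame of holder_mouth between -0.005 and 0.005 m and angle between the x axis of wide_scraper and the x axis of holder, either way round below 0.12 rad and value of joint lock below 0.006 m), for 0.2 s.
2. the lock is pressed down past its catch (value of joint lock above 0.015 m), for 0.2 s.
At the end, for the whole second after the job is handed in: The wide scraper's blade tip is at least 64 mm inside the slot (home is 69), within 5 mm of its centre line across and in height, its length within 0.12 rad of the slot's; the lock knob stays down by at least 15 of its 18 mm by itself; the scraper is at rest (x of wide_scraper_tip in the frame of holder_mouth between 0.064 and 0.072 m and y of wide_scraper_tip in the frame of holder_mouth between -0.005 and 0.005 m and z of wide_scraper_tip in the frame of holder_mouth between -0.005 and 0.005 m and angle between the x axis of wide_scraper and the x axis of holder, either way round below 0.12 rad and value of joint lock above 0.015 m and linear speed of wide_scraper below 0.02 m/s); the robot touches nothing.
It fails at once if the narrow scraper is moved more than 30 mm (distance of narrow_scraper from where it was at the start of the episode above 0.03 m).
It fails at once if the torque tester is moved more than 30 mm (distance of torque_tester from where it was at the start of the episode above 0.03 m).
It fails at once if the red tray is moved more than 30 mm (distance of tray_pins from where it was at the start of the episode above 0.03 m).
It also fails if it takes over 50 s, if anything falls off the work surface, if the arm or the gripper's body presses on something with over 40 N, if the wrist force passes 120 N, or if a joint passes its speed limit or range.

## Working session

There is one attempt and no reset: what is moved stays moved. The work goes in short steps, Python scripts to look and compute and a tool call to move; the robot and the scene stay as the last step left them, time stands still between calls to the robot, and variables do not carry over. Pictures are saved under pics/ and viewed, at most 10 in all, crops included, and the job is handed in when it is done.

Besides the shell and the picture viewer there is one more tool, called after "Request:" by a JSON object that holds its "op" and its "data", one argument or row to a line. jog_arm: Moves the arm, as the interface text tells. Its arguments: {"type":"object","properties":{"rows":{"type":"array"},"newtons":{"type":"number"}},"required":["rows"]}

```bash
ls; mkdir -p pics
cat > h.py <<'E'
import numpy as np, cv2
from cell import manip
def cap(name):
    m=manip.camera_model(name); p,d=manip.camera(name); return p,d,m
def rays(uv,m):
    uv=np.asarray(uv,float).reshape(-1,2); K=np.array(m["K"]); 
    s=np.c_[(uv[:,0]-K[0,2])/K[0,0],(uv[:,1]-K[1,2])/K[1,1]]; q=s.copy()
    for _ in range(20): q=s/(1+m["k1"]*(q**2).sum(1,keepdims=True))
    return np.c_[q,np.ones(len(q))]
def onplane(uv,m,z):
    R=np.array(m["R"]);t=np.array(m["t"]).ravel(); d=rays(uv,m)@R; c=-R.T@t
    return c+d*((z-c[2])/d[:,2])[:,None]
def cloud(uv,d,m):
    uv=np.asarray(uv).reshape(-1,2); R=np.array(m["R"]);t=np.array(m["t"]).ravel()
    z=d[uv[:,1].astype(int),uv[:,0].astype(int)]
    return (rays(uv,m)*z[:,None]-t)@R
def proj(X,m):
    R=np.array(m["R"]);t=np.array(m["t"]).ravel();K=np.array(m["K"]); c=np.atleast_2d(X)@R.T+t
    s=c[:,:2]/c[:,2:]; s=s*(1+m["k1"]*(s**2).sum(1,keepdims=True)); return s*[K[0,0],K[1,1]]+[K[0,2],K[1,2]]
E
python3 - <<'E'
from h import *
import pickle
s=manip.read_state();print(s)
o={}
for n in("top","scene","wrist"):
    o[n]=cap(n); p,d,m=o[n]; R=np.array(m["R"]); print(n,-R.T@np.array(m["t"]).ravel(),R[2],m["K"],m["k1"],(d>0).mean())
pickle.dump(o,open("o.pkl","wb"))
cv2.imwrite("pics/a.png",cv2.resize(o["top"][0],(800,600)))
cv2.imwrite("pics/b.png",cv2.resize(np.vstack([o["scene"][0],o["wrist"][0]]),(400,600)))
E
```

```text
pics
{'clock': 0.0, 'joints': array([ 1.21237807e+00,  3.00467860e-01,  1.52160832e+00, -1.42179641e-05,
        1.32071001e+00, -6.66110102e-02]), 'qd': array([-1.51538049e-03,  1.19259646e-03,  8.10309960e-04, -2.42363529e-05,
       -1.05342648e-03, -5.55046490e-04]), 'effort': array([ 8.42059144e-04, -5.31795073e+01, -3.52744532e+01,  7.08994735e-02,
        2.43010547e-02, -7.59577097e-05]), 'eef_pos': array([158.13082457, 526.45796844, 180.87660704]), 'eef_rot': array([-3.14040085e+00, -6.57029284e-05,  2.84978890e+00]), 'wrist_force': array([-0.59321728,  0.98166599, -0.03041675]), 'moment': array([-0.01200691, -0.0354224 , -0.02161921]), 'finger_force': 0.0, 'finger_gap': 94.10469537756907}
top [ 496.31531159  141.29042849 1005.93933125] [ 0.14122561 -0.00496537 -0.98996499] [[459.20317891   0.         259.96652714]
 [  0.         459.20317891 199.01710562]
 [  0.           0.           1.        ]] -0.11448796737302257 0.9962972005208334
scene [ -13.36188573 -277.69146569  672.68655446] [ 0.68818937  0.43207346 -0.58284467] [[433.13428734   0.         254.30769763]
 [  0.         433.13428734 196.69412378]
 [  0.           0.           1.        ]] -0.005496829956401484 0.9961446126302084
wrist [ 84.64069593 548.11785553 384.84975215] [ 0.25250273 -0.07610388 -0.96459866] [[275.09220714   0.         248.87515274]
 [  0.         275.09220714 195.04946717]
 [  0.           0.           1.        ]] 0.011083816833605854 0.9960683186848959
```

View pics/a.png

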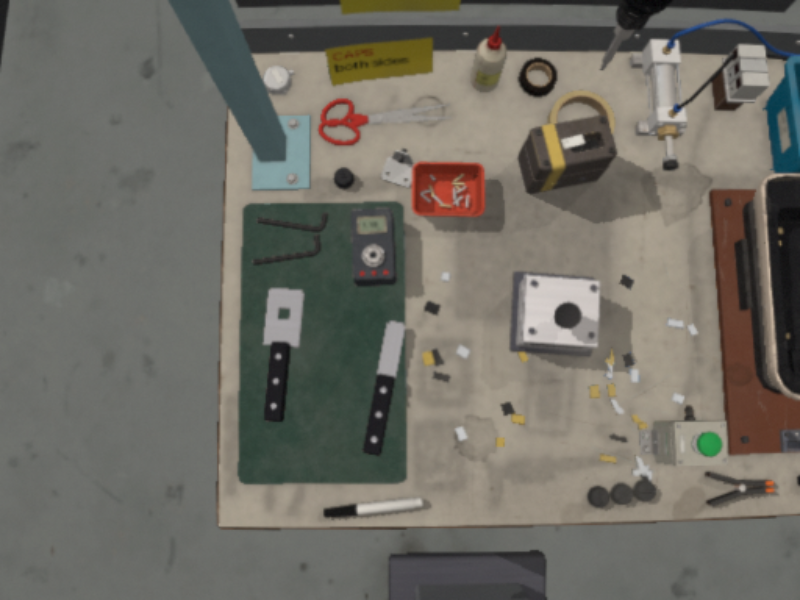

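View pics/b.png

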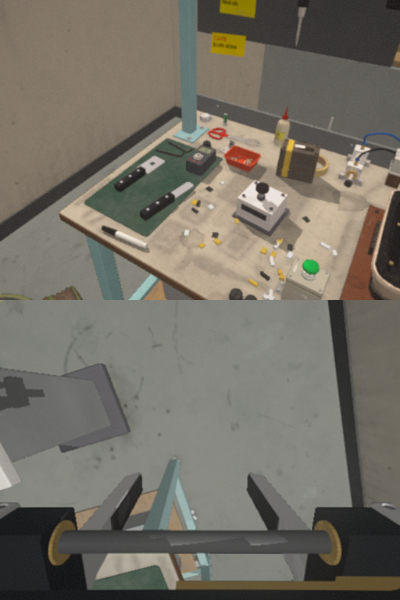

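The top view (800x600) shows the wide scraper at about (275,380) for the handle and (284,315) for the blade with its window. The narrow one is at (380,415). The holder is at (560,312) with its black knob at (568,315). In this view, up is +x and left is +y. Next I'll measure.

```bash
cat > m1.py <<'E'
from h import *
import pickle
o=pickle.load(open("o.pkl","rb"))
def rect(P,lab):
    r=cv2.minAreaRect(P[:,:2].astype(np.float32)); b=cv2.boxPoints(r); e=[b[1]-b[0],b[2]-b[1]]; e.sort(key=np.linalg.norm); l=e[1]; l=l*np.sign(l[0]) if abs(l[0])>0 else l
    print(lab,"c",np.round(r[0],1),"len",np.round([np.linalg.norm(v) for v in e],1),"yaw long",round(float(np.arctan2(l[1],l[0])),4),"z med",np.round(np.percentile(P[:,2],[5,50,95]),1)); return r
for n in("top","scene"):
    p,d,m=o[n]; v,u=np.mgrid[:384,:512]; uv=np.c_[u.ravel(),v.ravel()]; W=cloud(uv,d,m).reshape(384,512,3)
    hsv=cv2.cvtColor(p,cv2.COLOR_BGR2HSV); val=p.max(2)
    ok=(d>0)
    # approx mat area
    mat=ok&(hsv[...,0]>60)&(hsv[...,0]<95)&(hsv[...,1]>70)&(val<120)&(abs(W[...,2])<30)
    print(n,"mat z",np.median(W[mat][:,2]),"table",np.median(W[ok&(abs(W[...,2])<15)&~mat&(W[...,0]>200)&(W[...,0]<800)][:,2]))
    k,lab,st,ct=cv2.connectedComponentsWithStats(mat.astype(np.uint8)); i=1+st[1:,4].argmax(); hull=cv2.convexHull(np.argwhere(lab==i)[:,::-1].astype(np.int32))
    inm=np.zeros((384,512),np.uint8); cv2.fillPoly(inm,[hull],1)
    for nm,mask,zz in(("dark",(val<48)&(inm>0),27),("blade",(val>105)&(hsv[...,1]<60)&(inm>0),16.5)):
        mask=cv2.morphologyEx(mask.astype(np.uint8),cv2.MORPH_CLOSE,np.ones((5,5))) if nm=="dark" else mask.astype(np.uint8)
        k,lab,st,ct=cv2.connectedComponentsWithStats(mask)
        for j in range(1,k):
            if st[j,4]>200:
                q=np.argwhere(lab==j)[:,::-1]; P=onplane(q,m,zz); C=cloud(q,d,m); r=rect(np.c_[P[:,:2],C[:,2]],f"{n} {nm} px{ct[j].round()} n{st[j,4]}")
    # holder
    B=ok&(W[...,0]>350)&(W[...,0]<650)&(W[...,1]>-120)&(W[...,1]<150)
    top=B&(W[...,2]>62)&(W[...,2]<77); k,lab,st,ct=cv2.connectedComponentsWithStats(top.astype(np.uint8))
    for j in range(1,k):
        if st[j,4]>150: rect(W[lab==j],f"{n} holdertop px{ct[j].round()} n{st[j,4]}")
    kn=B&(W[...,2]>104)&(W[...,2]<118); k,lab,st,ct=cv2.connectedComponentsWithStats(kn.astype(np.uint8))
    for j in range(1,k):
        if st[j,4]>60: 
            rect(W[lab==j],f"{n} knob px{ct[j].round()} n{st[j,4]}")
E
python3 m1.py
```

```text
top mat z 2.456184551724629 table 0.2942630004965938
top holdertop px[358. 205.] n1279 c [618.2 -67.6] len [ 68.1 100.5] yaw long 1.5039 z med [66.3 69.3 72.2]
top knob px[363. 201.] n214 c [617.7 -68.6] len [31.3 31.8] yaw long -1.0059 z med [106.8 110.  113.3]
scene mat z 3.856919613373461 table 1.7914229426398893
scene holdertop px[333. 257.] n1130 c [616.1 -70.9] len [72.3 99.8] yaw long 1.5119 z med [64.8 71.3 73.6]
scene knob px[336. 240.] n200 c [616.5 -72.5] len [32.3 34.1] yaw long 0.1241 z med [105.4 112.  113.9]
```

```bash
sed -i 's/<650/<720/; s/val<48)&(inm/val<60)\&(inm/' m1.py
sed -i 's|^    inm=.*|&; print("hull",hull[:,0].min(0),hull[:,0].max(0),"handle px",p[245,176],p[255,240],"blade",p[212,180],p[223,250])|' m1.py
python3 m1.py
python3 - <<'E'
import pickle,cv2,numpy as np
o=pickle.load(open("o.pkl","rb"))
a=cv2.resize(o["top"][0][150:300,150:400],(800,480),interpolation=cv2.INTER_CUBIC)
cv2.imwrite("pics/c.png",a)
E
```

```text
top mat z 2.456184551724629 table 0.2942630004965938
hull [222 196] [235 210] handle px [119 117 119] [33 29 30] blade [163 162 166] [164 162 165]
top holdertop px[358. 199.] n1789 c [628.8 -68.5] len [ 89.  100.5] yaw long 1.498 z med [66.4 69.3 72.2]
top knob px[363. 201.] n214 c [617.7 -68.6] len [31.3 31.8] yaw long -1.0059 z med [106.8 110.  113.3]
scene mat z 3.856919613373461 table 1.7914229426398893
hull [219 238] [219 239] handle px [73 89 72] [140 160 178] blade [156 162 170] [63 67 66]
scene holdertop px[335. 255.] n1317 c [626.8 -71.8] len [93.6 99.8] yaw long 1.5061 z med [65.2 71.3 73.9]
scene knob px[336. 240.] n200 c [616.5 -72.5] len [32.3 34.1] yaw long 0.1241 z med [105.4 112.  113.9]
```

View pics/c.png

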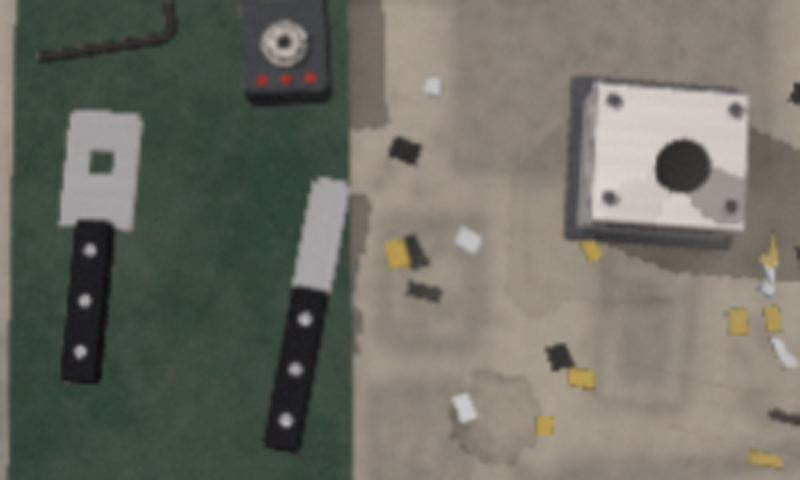

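The crop shows the wide scraper's handle spanning (112,222) to (62,382) and its blade up to (105,112), with the window at (101,162). The holder's top face has its corners at about (597,82), (748,93), (733,233) and (590,230), and its yaw is about -0.07. Next I'll segment the wide scraper in both views.

```bash
cat > m2.py <<'E'
from h import *
import pickle
o=pickle.load(open("o.pkl","rb"))
from m1 import rect
E
sed -i 's/^for n in("top","scene"):/for n in("top","scene") if __name__=="__main__" else ():/' m1.py
cat >> m2.py <<'E'
# predicted ROI in world from the top picture (window px), dilated; both views use same ROI
m=o["top"][2]; print("rough", onplane([[176,269],[178,219],[182,184]],m,20).round(0))
for n in("top","scene"):
    p,d,m=o[n]; v,u=np.mgrid[:384,:512]; uv=np.c_[u.ravel(),v.ravel()]; W=onplane(uv,m,15).reshape(384,512,3)
    c0=onplane([[178,225]],o["top"][2],15)[0]
    roi=(abs(W[...,0]-c0[0])<125)&(abs(W[...,1]-c0[1])<45)
    hsv=cv2.cvtColor(p,cv2.COLOR_BGR2HSV); val=p.max(2)
    for nm,mask,zs in(("dark",roi&(hsv[...,1]<75)&(val<75),(27,)),("blade",roi&(hsv[...,1]<60)&(val>115),(16.5,))):
        k,lab,st,ct=cv2.connectedComponentsWithStats(cv2.morphologyEx(mask.astype(np.uint8),cv2.MORPH_CLOSE,np.ones((5,5)) if nm=="dark" else np.ones((2,2))))
        for j in range(1,k):
            if st[j,4]>100:
                q=np.argwhere(lab==j)[:,::-1]; C=cloud(q,d,m)
                for z in zs: P=onplane(q,m,z); rect(np.c_[P[:,:2],C[:,2]],f"{n} {nm} px{ct[j].round()} n{st[j,4]}")
    w=roi
E
python3 m2.py
```

```text
rough [[488. 317.  20.]
 [595. 314.  20.]
 [672. 306.  20.]]
top dark px[177. 185.] n1018 c [650.4 312.8] len [ 88.4 107.2] yaw long -0.0134 z med [-0.4  2.6  5.7]
top dark px[176. 254.] n2349 c [528.7 313.2] len [ 87.9 140.9] yaw long 0.0028 z med [-0.2  3.3 28. ]
top blade px[182. 203.] n760 c [629.7 306. ] len [50.4 81. ] yaw long -0.0848 z med [ 5.9 16.2 19.6]
scene dark px[165. 230.] n578 c [531.1 304.2] len [ 43.6 118.8] yaw long -0.0719 z med [ 8.3 25.8 29.8]
scene blade px[195. 211.] n408 c [629.9 301.8] len [54.6 85. ] yaw long -0.0788 z med [ 4.2 17.6 20.8]
```

```bash
sed -i 's/roi&(hsv\[...,1\]<75)&(val<75)/roi\&(hsv[...,1]<(75 if n=="scene" else 60))\&(val<48)/' m2.py; python3 m2.py | grep dark
python3 - <<'E'
from h import *
import pickle
o=pickle.load(open("o.pkl","rb")); p=o["top"][0]; h=cv2.cvtColor(p,cv2.COLOR_BGR2HSV)
print(p[240:262:3,176].tolist(),p[240:262:3,190].tolist(),h[240:262:6,190].tolist())
m=o["top"][2]
# two-view triangulation of the window centre & screw heights by depth-free rays: window found as hole in blade
E
python3 - <<'E'
import cv2,numpy as np,pickle
import sys; sys.path.insert(0,'.')
from h import *
o=pickle.load(open("o.pkl","rb")); L=[]
for n,(x0,x1,y0,y1) in {"top":(170,200,180,225),"scene":(175,215,195,225)}.items():
    p,d,m=o[n]; h=cv2.cvtColor(p,cv2.COLOR_BGR2HSV); b=np.zeros((384,512),np.uint8); b[y0:y1,x0:x1]=((h[...,1]<60)&(p.max(2)>115))[y0:y1,x0:x1]
    cs,hi=cv2.findContours(b,cv2.RETR_CCOMP,cv2.CHAIN_APPROX_NONE)
    c=max([cs[i] for i in range(len(cs)) if hi[0][i][3]>=0],key=len); M=cv2.moments(c); u=[M["m10"]/M["m00"],M["m01"]/M["m00"]]
    R=np.array(m["R"]);L.append((-R.T@np.array(m["t"]).ravel(),(rays([u],m)@R)[0])); print(n,u,len(c))
(c1,d1),(c2,d2)=L; s=np.linalg.lstsq(np.c_[d1,-d2],c2-c1,rcond=None)[0]; print(c1+s[0]*d1,c2+s[1]*d2)
E
```

```text
top dark px[177. 244.] n645 c [540.8 314. ] len [ 28.1 106.9] yaw long -0.0845 z med [17.1 26.  29.2]
scene dark px[167. 231.] n298 c [530.5 301.7] len [ 33.6 114. ] yaw long -0.0898 z med [10.3 20.7 28.4]
[[35, 31, 32], [159, 157, 160], [64, 62, 64], [34, 31, 32], [32, 30, 30], [32, 31, 30], [94, 92, 94], [75, 73, 75]] [[60, 72, 58], [66, 76, 62], [64, 73, 59], [64, 74, 60], [66, 76, 62], [64, 74, 59], [67, 76, 62], [70, 77, 65]] [[64, 50, 72], [71, 49, 73], [69, 47, 76], [71, 47, 76]]
top [181.35142118863047, 200.0439276485788] 27
scene [194.93333333333334, 208.9] 12
[637.15770852 308.05630166  15.4220162 ] [638.28292921 306.73055856  15.35880688]
```

Request:
{"op": "jog_arm", "data": {
  "rows": [3.3,-1.78,0,0,0,0.0173,0,3.3,-1.78,0,0,0,0.0173,0,3.3,-1.78,0,0,0,0.0173,0,3.3,-1.78,0,0,0,0.0173,0,3.3,-1.78,0,0,0,0.0173,0,3.3,-1.78,0,0,0,0.0173,0,3.3,-1.78,0,0,0,0.0173,0,3.3,-1.78,0,0,0,0.0173,0,3.3,-1.78,0,0,0,0.0173,0,3.3,-1.78,0,0,0,0.0173,0,3.3,-1.78,0,0,0,0.0173,0,3.3,-1.78,0,0,0,0.0173,0,0,0,0,0,0,0,0,0,0,0,0,0,0,0,0,0,0,0,0,0,0],
  "newtons": 40
}}

```text
clock: 1.4
eef_pos: [553.7, 313.3, 181.0]
eef_rot: [-3.141, -0.001, 3.057]
wrist_force: [0.0, -0.2, 0.6]
finger_gap: 94.0
finger_force: 0.0
```

Run:
```python
from h import *
import pickle
s=manip.read_state(); print(s["eef_pos"],s["eef_rot"],s["joints"],s["clock"])
w=cap("wrist"); pickle.dump((s,w),open("w1.pkl","wb")); cv2.imwrite("pics/d.png",w[0])
c=np.array([541.5,314.5]); 
print(proj([[542.8,315,27],[556,313,27],[597.5,311,27],[637.5,307.3,16.5]],w[2]))
```

```text
[553.74323145 313.28802267 180.99014213] [-3.14128319e+00 -8.55117985e-04  3.05706682e+00] [ 4.57225305e-01  4.96308684e-01  1.25042185e+00  1.78504767e-04
  1.39575436e+00 -1.02907648e+00] 1.4
[[249.82385251 171.57437295]
 [249.14134594 181.4570232 ]
 [250.1957307  211.08056787]
 [249.87475377 235.14933071]]
```

View pics/d.png

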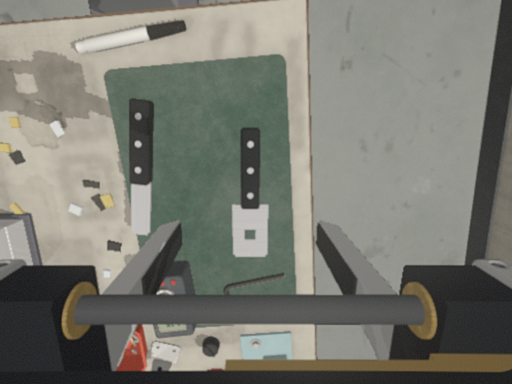

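The wrist view shows the wide handle centred at (250,128–207), parallel to the image axis, and the window at (250,234). That matches my prediction to within 4 px. I'll descend and grip.

Request:
{"op": "jog_arm", "data": {
  "rows": [0,0,-3.5,0,0,0,0,0,0,-3.5,0,0,0,0,0,0,-3.5,0,0,0,0,0,0,-3.5,0,0,0,0,0,0,-1.5,0,0,0,0,0,0,-1.1,0,0,0,0,0,0,0,0,0,0,0,0,0,0,0,0,0,0,0,0,0,0,0,0,1,0,0,0,0,0,0,1,0,0,0,0,0,0,1,0,0,0,0,0,0,1,0,0,0,0,0,0,1,0,0,0,0,0,0,1,0,0,0,0,0,0,1,0,0,0,0,0,0,1,0,0,0,0,0,0,1,0,0,0,0,0,0,1],
  "newtons": 40
}}

```text
clock: 2.95
eef_pos: [554.2, 313.1, 15.4]
eef_rot: [3.142, -0.0, 3.057]
wrist_force: [-0.9, -0.8, 0.3]
finger_gap: 30.8
finger_force: 0.0
```

Request:
{"op": "jog_arm", "data": {
  "rows": [0,0,0,0,0,0,1,0,0,0,0,0,0,1,0,0,0,0,0,0,1,0,0,0,0,0,0,1,0,0,0,0,0,0,1]
}}

```text
clock: 3.37
eef_pos: [554.2, 313.1, 15.4]
eef_rot: [3.142, -0.0, 3.057]
wrist_force: [-0.2, -0.6, -0.5]
finger_gap: 0.6
finger_force: 0.0
```

The gap fell to 0.6 mm, so the grasp missed. I'll look before doing anything else.

Run:
```python
from h import *
import pickle
s=manip.read_state(); print(s["eef_pos"],s["finger_gap"],s["finger_force"])
o={n:cap(n) for n in("top","scene","wrist")}; pickle.dump(o,open("o2.pkl","wb"))
a=o["scene"][0][140:330,90:330]; a=cv2.resize(a,(600,475))
cv2.imwrite("pics/e.png",a); print([proj([s["eef_pos"]],o[n][2]).round() for n in o])
b=cv2.resize(o["top"][0][150:300,130:280],(400,400)); c=cv2.resize(o["wrist"][0],(400,300))
cv2.imwrite("pics/f.png",np.hstack([b,cv2.copyMakeBorder(c,0,100,0,0,0)]))
```

```text
[554.22157905 313.13871176  15.43288499] 0.6439164386882723 0.0
[array([[179., 238.]]), array([[171., 226.]]), array([[249., 221.]])]
```

View pics/e.png

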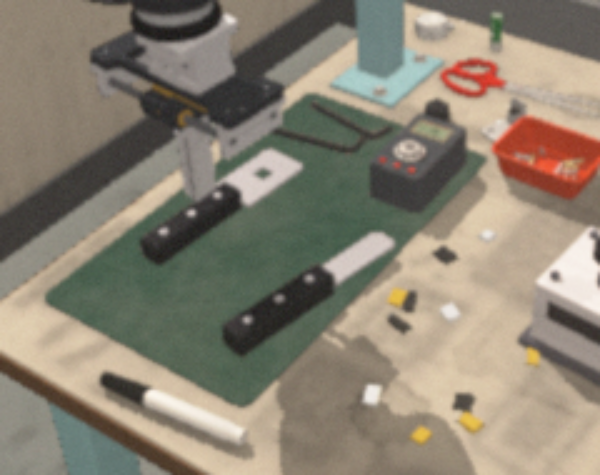

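View pics/f.png

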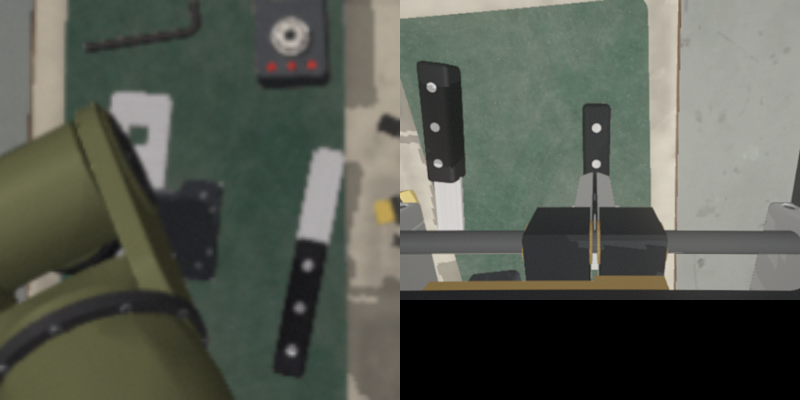

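The scene crop shows the shut fingers ending at about (200,195), level with or behind the handle's top edge. The wrist view shows them in line with the handle. I'll get the fingertip's actual position from depth.

Run:
```python
from h import *
import pickle
o=pickle.load(open("o2.pkl","rb")); p,d,m=o["scene"]
for cy in (160,175,185,190,195,200,205,210,215,222):
    for cx in (192,200,208):
        u,v=int(90+cx/2.5),int(140+cy/2.5); print((cx,cy),(u,v),p[v,u].tolist(),cloud([[u,v]],d,m)[0].round(0).tolist(),end=' ')
    print()
p,d,m=o["wrist"]
for u,v in((245,235),(252,235),(240,245),(260,245),(250,225),(248,205),(250,210),(250,215)): print((u,v),p[v,u].tolist(),cloud([[u,v]],d,m)[0].round(0).tolist())
```

```text
(192, 160) (166, 204) [121, 124, 131] [545.0, 308.0, 89.0] (200, 160) (170, 204) [137, 139, 147] [549.0, 300.0, 89.0] (208, 160) (173, 204) [135, 141, 148] [557.0, 298.0, 85.0] 
(192, 175) (166, 210) [114, 118, 127] [547.0, 313.0, 69.0] (200, 175) (170, 210) [135, 140, 146] [546.0, 299.0, 74.0] (208, 175) (173, 210) [137, 140, 148] [556.0, 300.0, 68.0] 
(192, 185) (166, 214) [118, 121, 126] [546.0, 314.0, 56.0] (200, 185) (170, 214) [135, 141, 143] [546.0, 301.0, 62.0] (208, 185) (173, 214) [139, 141, 148] [555.0, 301.0, 56.0] 
(192, 190) (166, 216) [121, 123, 128] [547.0, 316.0, 49.0] (200, 190) (170, 216) [133, 138, 144] [544.0, 299.0, 59.0] (208, 190) (173, 216) [124, 131, 137] [553.0, 300.0, 52.0] 
(192, 195) (166, 218) [117, 123, 122] [546.0, 316.0, 44.0] (200, 195) (170, 218) [126, 131, 138] [543.0, 299.0, 53.0] (208, 195) (173, 218) [76, 78, 82] [567.0, 315.0, 30.0] 
(192, 200) (166, 220) [88, 99, 88] [576.0, 348.0, 4.0] (200, 200) (170, 220) [79, 80, 85] [560.0, 318.0, 28.0] (208, 200) (173, 220) [53, 48, 56] [563.0, 311.0, 29.0] 
(192, 205) (166, 222) [65, 68, 73] [548.0, 32
[... 317 characters left out ...]
 [132, 132, 141] [538.0, 311.0, 28.0] (200, 215) (170, 226) [43, 47, 49] [543.0, 303.0, 28.0] (208, 215) (173, 226) [40, 43, 43] [553.0, 303.0, 21.0] 
(192, 222) (166, 228) [51, 50, 56] [533.0, 307.0, 27.0] (200, 222) (170, 228) [37, 38, 41] [540.0, 301.0, 25.0] (208, 222) (173, 228) [35, 35, 37] [548.0, 300.0, 20.0] 
(245, 235) [136, 139, 140] [545.0, 311.0, 65.0]
(252, 235) [120, 124, 125] [545.0, 315.0, 65.0]
(240, 245) [137, 141, 141] [545.0, 308.0, 78.0]
(260, 245) [138, 140, 141] [545.0, 320.0, 79.0]
(250, 225) [52, 53, 52] [546.0, 314.0, 45.0]
(248, 205) [154, 157, 158] [537.0, 313.0, 28.0]
(250, 210) [204, 207, 209] [541.0, 315.0, 30.0]
(250, 215) [126, 127, 129] [545.0, 314.0, 28.0]
```

Depth puts the closed fingertips at about z 40, while the reported TCP height of 15 would put them at 7. I'll measure that offset properly and check the body height.

```bash
cat > tip.py <<'E'
from h import *
def tip(o,s):
    e=s["eef_pos"]
    for n in("scene","wrist"):
        p,d,m=o[n]; v,u=np.mgrid[:384,:512]; q=np.c_[u.ravel(),v.ravel()]; W=cloud(q,d,m); k=(d.ravel()>0)&(abs(W[:,0]-e[0])<14)&(abs(W[:,1]-e[1])<65)&(W[:,2]>e[2]+10)&(W[:,2]<e[2]+160)&(p.reshape(-1,3).min(1)>95)
        A=W[k]; print(n,len(A),"lowest",np.sort(A[:,2])[:12].round(0), "xy",A[A[:,2]<e[2]+60,:2].min(0).round(0),A[A[:,2]<e[2]+60,:2].max(0).round(0))
        k=(d.ravel()>0)&(abs(W[:,0]-e[0])<45)&(abs(W[:,1]-e[1])<95)&(W[:,2]>e[2]+70)&(p.reshape(-1,3).max(1)<60); B=W[k]; 
        if len(B)>20: print("   dark body z pct",np.percentile(B[:,2],[1,5,20,50]).round(0))
        R=np.array(m["R"]); print("   cam-eef",(-R.T@np.array(m["t"]).ravel()-e).round(1)) if n=="wrist" else 0
E
python3 - <<'E'
from tip import *
import pickle
tip(pickle.load(open("o2.pkl","rb")),manip.read_state())
E
```

```text
scene 369 lowest [27. 28. 28. 28. 28. 29. 29. 29. 41. 43. 44. 44.] xy [542. 297.] [568. 324.]
   dark body z pct [146. 155. 176. 182.]
wrist 1837 lowest [26. 26. 27. 27. 27. 27. 27. 27. 27. 27. 27. 27.] xy [540. 301.] [555. 326.]
   dark body z pct [143. 147. 156. 161.]
   cam-eef [-76.5   5.8 203.9]
```

The body also stands at about 143 rather than 104, so the whole gripper is about 35 mm higher than the stated TCP offset implies. I'll open, lower partway and check.

Request:
{"op": "jog_arm", "data": {
  "rows": [0,0,0,0,0,0,0.35,0,0,0,0,0,0,0.35,0,0,0,0,0,0,0.35,0,0,0,0,0,0,0.35,0,0,0,0,0,0,0.35,0,0,0,0,0,0,0.35,0,0,0,0,0,0,0.35,0,0,0,0,0,0,0.35,0,0,0,0,0,0,0.35,0,0,0,0,0,0,0.35,0,0,-0.5,0,0,0,0.35,0,0,-0.5,0,0,0,0.35,0,0,-0.5,0,0,0,0.35,0,0,-0.5,0,0,0,0.35,0,0,0,0,0,0,0.35,0,0,0,0,0,0,0.35]
}}

```text
clock: 4.85
eef_pos: [554.0, 313.0, -5.1]
eef_rot: [-3.141, -0.001, 3.057]
wrist_force: [-1.0, 0.2, 0.6]
finger_gap: 61.0
finger_force: 0.0
```

Run:
```python
from tip import *
import pickle
s=manip.read_state(); o={n:cap(n) for n in("scene","wrist")}; pickle.dump(o,open("o3.pkl","wb")); print(s["eef_pos"],s["finger_gap"],s["wrist_force"]); tip(o,s)
a=cv2.resize(o["scene"][0][180:250,130:230],(600,420),interpolation=cv2.INTER_CUBIC); cv2.imwrite("pics/g.png",a)
```

```text
[554.01516657 313.02001862  -5.05501982] 60.96964410372934 [-0.97406014  0.18201073  0.57107058]
scene 347 lowest [ 5.  5.  5.  5.  6.  6.  7. 20. 20. 23. 25. 25.] xy [540. 266.] [568. 368.]
   dark body z pct [ 72. 129. 155. 161.]
wrist 4418 lowest [5. 5. 5. 5. 5. 5. 5. 5. 5. 5. 5. 5.] xy [540. 248.] [568. 370.]
   dark body z pct [ 75. 124. 135. 141.]
   cam-eef [-76.3   5.9 204.3]
```

View pics/g.png

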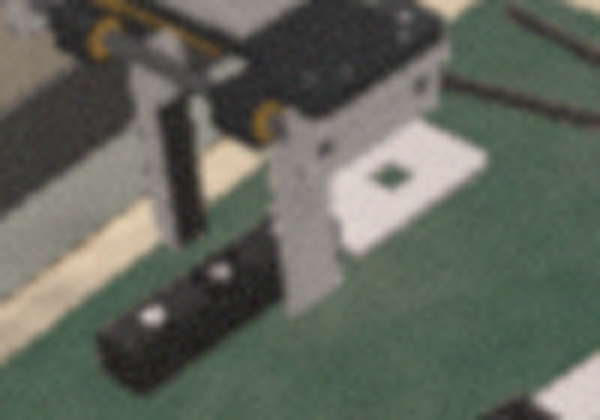

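The crop shows the open fingers straddling the handle, with the near fingertip at (290,315), and there is no contact. That confirms the 35 mm offset. I'll lower 12 mm more and close.

Request:
{"op": "jog_arm", "data": {
  "rows": [0,0,-0.4,0,0,0,0.35,0,0,-0.4,0,0,0,0.35,0,0,-0.4,0,0,0,0.35,0,0,0,0,0,0,0.35,0,0,0,0,0,0,1,0,0,0,0,0,0,1,0,0,0,0,0,0,1,0,0,0,0,0,0,1,0,0,0,0,0,0,1,0,0,0,0,0,0,1,0,0,0,0,0,0,1,0,0,0,0,0,0,1,0,0,0,0,0,0,1,0,0,0,0,0,0,1,0,0,0,0,0,0,1,0,0,0,0,0,0,1],
  "newtons": 40
}}

```text
clock: 6.28
eef_pos: [554.3, 313.2, -16.4]
eef_rot: [3.141, 0.0, 3.057]
wrist_force: [0.1, 0.5, 2.2]
finger_gap: 25.5
finger_force: 40.0
```

It's gripped (gap 25.5 mm, 40 N). I'll lift and carry it to a pre-insert point in front of the holder.

Request:
{"op": "jog_arm", "data": {
  "rows": [0,0,1.5,0,0,0,1,0,0,2.5,0,0,0,1,0,0,2,0,0,0,1,-1.07,-3.09,0,0,0,0.0013,1,-1.07,-3.09,0,0,0,0.0013,1,-1.07,-3.09,0,0,0,0.0013,1,-1.07,-3.09,0,0,0,0.0013,1,-1.07,-3.09,0,0,0,0.0013,1,-1.07,-3.09,0,0,0,0.0013,1,-1.07,-3.09,0,0,0,0.0013,1,-1.07,-3.09,0,0,0,0.0013,1,-1.07,-3.09,0,0,0,0.0013,1,-1.07,-3.09,0,0,0,0.0013,1,-1.07,-3.09,0,0,0,0.0013,1,-1.07,-3.09,0,0,0,0.0013,1,0,0,-1,0,0,0,1,0,0,-1,0,0,0,1,0,0,0,0,0,0,1,0,0,0,0,0,0,1,0,0,0,0,0,0,1]
}}

```text
clock: 7.95
eef_pos: [426.1, -56.8, 23.4]
eef_rot: [3.142, -0.0, 3.074]
wrist_force: [1.1, 0.1, -1.0]
finger_gap: 25.3
finger_force: 40.0
```

Run:
```python
from h import *
import pickle
s=manip.read_state(); o={n:cap(n) for n in("top","scene")}; pickle.dump((s,o),open("o4.pkl","wb")); print(s["eef_pos"],s["eef_rot"],s["finger_gap"],s["wrist_force"])
a=cv2.resize(o["scene"][0][190:320,220:400],(400,289)); b=cv2.resize(o["top"][0][150:300,270:420],(400,400))
cv2.imwrite("pics/i.png",np.hstack([cv2.copyMakeBorder(a,0,111,0,0,0),b]))
```

```text
[426.06254688 -56.81447324  23.41338525] [ 3.14151363e+00 -3.50596194e-04  3.07449471e+00] 25.317368776487232 [ 1.11582005  0.05376657 -1.02746288]
```

View pics/i.png

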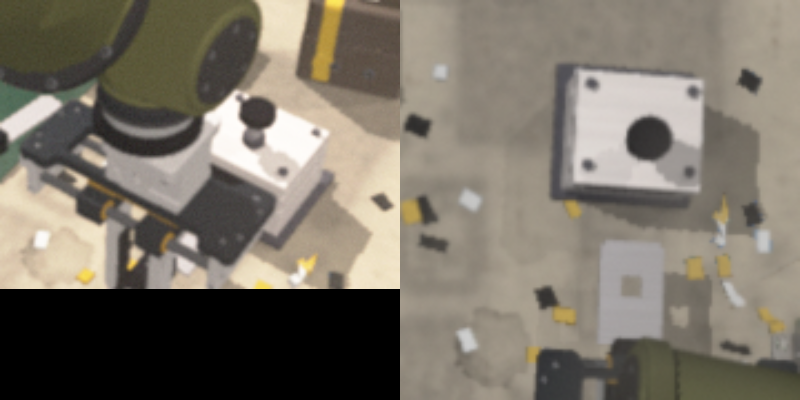

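The right panel (top view) shows the blade tip edge at about (600–662,242) and the window at (631,286). The holder's top face has its front edge at about y=190 and the knob at (648,138). The blade lies roughly in line with the slot. Next I'll measure the relative offsets in this one camera.

```bash
cat > m4.py <<'E'
from h import *
import pickle
s,o=pickle.load(open("o4.pkl","rb")); p,d,m=o["top"]
v,u=np.mgrid[:384,:512]; q=np.c_[u.ravel(),v.ravel()]; W=cloud(q,d,m).reshape(384,512,3)
f=lambda mk:W[mk]
# blade
bl=(W[...,2]>40)&(W[...,2]<90)&(W[...,0]<558)&(W[...,0]>465)&(abs(W[...,1]+65)<40)&(p.min(2)>110)
B=W[bl]; A=np.c_[B[:,:2]-B[:,:2].mean(0),np.ones(len(B))]; c=np.linalg.lstsq(A,B[:,2],rcond=None)[0]; print("blade depth plane",c.round(4),len(B),"mean",B.mean(0).round(1)); zb=c[2]
mk=cv2.morphologyEx(bl.astype(np.uint8),cv2.MORPH_OPEN,np.ones((3,3)))
cs,hi=cv2.findContours(bl.astype(np.uint8),cv2.RETR_CCOMP,cv2.CHAIN_APPROX_NONE)
holes=[(cv2.contourArea(cs[i]),i) for i in range(len(cs)) if hi[0][i][3]>=0]; print("holes",sorted(holes)[-2:])
M=cv2.moments(cs[max(holes)[1]]); w=[M["m10"]/M["m00"],M["m01"]/M["m00"]]
win=onplane([w],m,zb)[0]; print("window",np.round(w,1),win.round(1))
P=onplane(np.argwhere(mk)[:,::-1],m,zb); r=cv2.minAreaRect(P[:,:2].astype(np.float32)); print("blade rect",r, "max x",np.percentile(P[:,0],99.5))
def edges(P,x0,x1,lab):
    L=[];
    for x in np.arange(x0,x1,4.):
        k=P[abs(P[:,0]-x)<2.5]; 
        if len(k)>5: L.append([x,k[:,1].min(),k[:,1].max()])
    L=np.array(L); print(lab,"edge slopes",np.polyfit(L[:,0],L[:,1],1)[0].round(3),np.polyfit(L[:,0],L[:,2],1)[0].round(3),"width",np.median(L[:,2]-L[:,1]).round(1),"mid line at x=%.0f:"%L[:,0].mean(),((L[:,1]+L[:,2])/2).mean().round(1))
edges(P,P[:,0].min()+8,P[:,0].max()-4,"blade")
# holder top, by brightness & depth
hb=(W[...,2]>60)&(W[...,2]<78)&(W[...,0]>565)&(W[...,0]<690)&(abs(W[...,1]+70)<70); kn=(W[...,2]>100)&(W[...,2]<120)&(W[...,0]>570)&(W[...,0]<670)&(p.max(2)<70)&(abs(W[...,1]+70)<60)
zh=np.median(W[hb][:,2]); zk=np.median(W[kn][:,2]); H=onplane(np.argwhere(hb)[:,::-1],m,70); K=onplane(np.argwhere(kn)[:,::-1],m,111)
r=cv2.minAreaRect(H[:,:2].astype(np.float32)); print("holder top z",zh,r); edges(H,595,660,"holder")
print("table z",np.median(W[(abs(W[...,2])<12)&(W[...,0]>400)&(W[...,0]<700)&(abs(W[...,1])<150)][:,2]))
print("knob z",zk,"c",K[:,:2].mean(0).round(1),((K.min(0)+K.max(0))/2)[:2].round(1),np.ptp(K,axis=0).round(1))
E
python3 m4.py
```

```text
blade depth plane [5.30000e-03 1.00000e-03 5.54629e+01] 829 mean [505.2 -60.5  55.5]
holes [(2.0, 5), (75.5, 4)]
window [356.4 256.7] [509.2 -61.8  55.5]
blade rect ((504.5176696777344, -60.786678314208984), (50.17698669433594, 78.9441146850586), 87.83570098876953) max x 543.9634991936219
blade edge slopes -0.07 -0.077 width 48.3 mid line at x=506: -61.1
holder top z 69.2655286409439 ((628.40478515625, -67.74869537353516), (100.48284912109375, 89.15181732177734), 84.8930435180664)
holder edge slopes -0.087 -0.099 width 98.9 mid line at x=627: -67.7
table z -0.3204026283955509
knob z 110.08777591550489 c [617.  -66.7] [617.9 -66.3] [28.1 30.3  0. ]
```

Request:
{"op": "jog_arm", "data": {
  "rows": [0,0.27,-0.4,0,0,-0.007,1,0,0.26,-0.4,0,0,-0.006,1,0,0,0,0,0,0,1,0,0,0,0,0,0,1]
}}

```text
clock: 8.38
eef_pos: [425.7, -52.1, 15.2]
eef_rot: [3.142, -0.001, 3.06]
wrist_force: [-0.5, -0.6, -1.9]
finger_gap: 26.0
finger_force: 40.0
```

```bash
python3 - <<'E'
from h import *
import pickle
s=manip.read_state(); o={n:cap(n) for n in("top","scene")}; pickle.dump((s,o),open("o4.pkl","wb")); print(s["eef_pos"],s["eef_rot"],s["wrist_force"])
p,d,m=o["scene"]; v,u=np.mgrid[:384,:512]; W=cloud(np.c_[u.ravel(),v.ravel()],d,m).reshape(384,512,3)
# slot: dark points on holder front face
k=(abs(W[...,0]-584)<14)&(abs(W[...,1]+66)<45)&(W[...,2]>15)&(W[...,2]<66)
D=W[k&(p.max(2)<60)]; F=W[k&(p.max(2)>90)]; print("slot dark",len(D),np.percentile(D,[2,50,98],axis=0).round(1).tolist(),"face",len(F),F.mean(0).round(1))
E
python3 m4.py
```

```text
[425.65235154 -52.05335235  15.18633726] [ 3.14152628e+00 -5.94907817e-04  3.06046074e+00] [-0.47656572 -0.63144207 -1.86387977]
slot dark 21 [[586.5, -90.8, 40.7], [588.7, -51.2, 42.7], [593.4, -39.8, 44.8]] face 224 [583.5 -75.5  49.8]
blade depth plane [2.50000e-03 8.00000e-04 4.72754e+01] 834 mean [505.2 -57.2  47.3]
holes [(2.0, 7), (70.0, 6)]
window [353.9 257.4] [507.9 -58.2  47.3]
blade rect ((503.83416748046875, -57.66133117675781), (51.335418701171875, 79.89238739013672), 85.72288513183594) max x 544.4362315672141
blade edge slopes -0.093 -0.077 width 48.8 mid line at x=506: -57.7
holder top z 69.23671110876975 ((628.3923950195312, -67.8128662109375), (100.50415802001953, 88.96985626220703), 85.04475402832031)
holder edge slopes -0.087 -0.099 width 98.9 mid line at x=627: -67.7
table z -0.2874557013306487
knob z 109.98323160841396 c [616.9 -66.6] [617.9 -66.3] [28.1 30.3  0. ]
```

Request:
{"op": "jog_arm", "data": {
  "rows": [1.5,-0.09,0.05,0,0,0,1,1.5,-0.13,0,0,0,0,1,1,-0.086,0,0,0,0,1,0.5,-0.043,0,0,0,0,1,0.5,-0.043,0,0,0,0,1,0.5,-0.043,0,0,0,0,1,0.5,-0.043,0,0,0,0,1,0,0,0,0,0,0,1,0,0,0,0,0,0,1]
}}

```text
clock: 9.23
eef_pos: [485.7, -57.1, 15.9]
eef_rot: [3.142, -0.0, 3.06]
wrist_force: [-0.3, 0.6, -1.4]
finger_gap: 25.8
finger_force: 40.0
```

Request:
{"op": "jog_arm", "data": {
  "rows": [0.5,-0.043,0,0,0,0,1,0.5,-0.043,0,0,0,0,1,0.5,-0.043,0,0,0,0,1,0.5,-0.043,0,0,0,0,1,0.5,-0.043,0,0,0,0,1,0.5,-0.043,0,0,0,0,1,0.5,-0.043,0,0,0,0,1,0.4,-0.034,0,0,0,0,1,0,0,0,0,0,0,1,0,0,0,0,0,0,1]
}}

```text
clock: 10.07
eef_pos: [524.8, -60.5, 15.8]
eef_rot: [3.142, -0.0, 3.06]
wrist_force: [-0.6, -0.9, -0.4]
finger_gap: 26.1
finger_force: 40.0
```

Request:
{"op": "jog_arm", "data": {
  "rows": [0.2,-0.017,0,0,0,0,1,0.2,-0.017,0,0,0,0,1,0.2,-0.017,0,0,0,0,1,0.1,-0.009,0,0,0,0,1,0.1,-0.009,0,0,0,0,1,0,0,0,0,0,0,1,0,0,0,0,0,0,1]
}}

```text
clock: 10.65
eef_pos: [532.8, -61.2, 15.9]
eef_rot: [3.142, -0.0, 3.06]
wrist_force: [-0.0, 0.9, -0.8]
finger_gap: 25.9
finger_force: 40.0
```

Request:
{"op": "jog_arm", "data": {
  "rows": [0.1,-0.009,0,0,0,0,1,0.05,-0.004,0,0,0,0,1,0,0,0,0,0,0,1,0,0,0,0,0,0,1]
}}

```text
clock: 10.98
eef_pos: [534.3, -61.3, 15.9]
eef_rot: [-3.142, 0.0, 3.06]
wrist_force: [-0.1, -0.9, -1.5]
finger_gap: 25.7
finger_force: 40.0
```

Request:
{"op": "jog_arm", "data": {
  "rows": [0.05,-0.004,0,0,0,0,1,0.05,-0.004,0,0,0,0,1,0,0,0,0,0,0,1]
}}

```text
clock: 11.23
eef_pos: [535.4, -61.4, 16.0]
eef_rot: [-3.142, 0.0, 3.06]
wrist_force: [1.2, -0.6, -0.4]
finger_gap: 25.5
finger_force: 40.0
```

Run:
```python
from h import *
import pickle
s=manip.read_state(); p,d,m=cap("top"); pickle.dump((s,{"top":(p,d,m)}),open("o5.pkl","wb")); print(s["eef_pos"],s["wrist_force"])
v,u=np.mgrid[:384,:512]; W=cloud(np.c_[u.ravel(),v.ravel()],d,m).reshape(384,512,3)
# dark handle seen in front of the holder's front face, visible strip
a=onplane([[0,0]],m,59)
for y in(-72,-66,-60,-54):
    c=proj([[x,y,59] for x in range(530,600,4)],m).round().astype(int); print(y,[(int(p[j,i].max()),int(W[j,i,2])) for i,j in c])
```

```text
[535.40187463 -61.39992717  15.95453549] [ 1.16522745 -0.60879812 -0.3771858 ]
-72 [(78, 366), (80, 367), (81, 363), (78, 362), (81, 360), (79, 358), (81, 355), (80, 355), (81, 352), (82, 351), (84, 348), (84, 347), (99, 342), (96, 343), (98, 342), (96, 344), (95, 339), (92, 336)]
-66 [(77, 348), (78, 347), (77, 344), (80, 344), (87, 341), (92, 341), (94, 343), (97, 344), (95, 341), (89, 344), (89, 341), (80, 342), (77, 340), (77, 337), (61, 334), (60, 333), (61, 331), (60, 327)]
-60 [(77, 334), (84, 336), (83, 335), (77, 336), (71, 334), (62, 334), (59, 337), (57, 336), (56, 334), (60, 328), (66, 328), (55, 328), (54, 327), (55, 326), (53, 326), (56, 322), (56, 312), (71, 310)]
-54 [(76, 329), (70, 326), (60, 327), (58, 329), (55, 319), (54, 324), (52, 320), (52, 316), (53, 314), (50, 312), (50, 315), (50, 308), (51, 307), (51, 307), (59, 303), (106, 292), (181, 70), (206, 71)]
```

Request:
{"op": "jog_arm", "data": {
  "rows": [0.05,-0.004,0,0,0,0,1,0.05,-0.004,0,0,0,0,1,0,0,0,0,0,0,1]
}}

```text
clock: 11.53
eef_pos: [535.6, -61.3, 15.6]
eef_rot: [3.141, -0.002, 3.06]
wrist_force: [-6.2, 0.3, 1.5]
finger_gap: 25.8
finger_force: 40.0
```

The blade has reached the end wall: -6 N, with x stalled at 535.6. I'll hold, ease off, open and rise.

Request:
{"op": "jog_arm", "data": {
  "rows": [0,0,0,0,0,0,1,0,0,0,0,0,0,1,0,0,0,0,0,0,1,-0.05,0,0,0,0,0,0.35,0,0,0,0,0,0,0.35,0,0,0,0,0,0,0.35,0,0,0,0,0,0,0.35,0,0,0,0,0,0,0.35,0,0,0,0,0,0,0.35,0,0,1,0,0,0,0.35,0,0,2.5,0,0,0,0.35,0,0,3.5,0,0,0,0.35,0,0,3,0,0,0,0.8,0,0,0,0,0,0,1,0,0,0,0,0,0,1,0,0,0,0,0,0,1]
}}

```text
clock: 12.87
eef_pos: [535.5, -61.4, 115.7]
eef_rot: [3.142, -0.0, 3.06]
wrist_force: [0.0, -0.1, -0.5]
finger_gap: 37.9
finger_force: 0.0
```

Run:
```python
from tip import *
import pickle
s=manip.read_state(); o={n:cap(n) for n in("top","scene","wrist")}; pickle.dump((s,o),open("o6.pkl","wb")); print(s["eef_pos"],s["finger_gap"]); tip(o,s)
for n in ("scene","wrist"):
    p,d,m=o[n]; v,u=np.mgrid[:384,:512]; W=cloud(np.c_[u.ravel(),v.ravel()],d,m); k=(W[:,2]>25)&(W[:,2]<70)&(abs(W[:,1]+61)<30)&(W[:,0]<585)&(W[:,0]>440)&(p.reshape(-1,3).max(1)<70)
    A=W[k]; print(n,len(A)); 
    if len(A)>30: print(np.percentile(A,[1,50,99],axis=0).round(1)); T=A[A[:,2]>50]; print("handle yaw/pitch",np.polyfit(T[:,0],T[:,1],1)[0],np.polyfit(T[:,0],T[:,2],1)[0])
b=cv2.resize(o["scene"][0][170:330,220:420],(450,360)); c=cv2.resize(o["wrist"][0],(350,262)); cv2.imwrite("pics/j.png",np.hstack([b,cv2.copyMakeBorder(c,0,98,0,0,0)]))
```

```text
[535.49996432 -61.40567951 115.7034735 ] 37.92064956644898
scene 660 lowest [140. 140. 140. 140. 141. 141. 142. 143. 143. 144. 144. 144.] xy [522. -93.] [545. -34.]
   dark body z pct [247. 254. 277. 336.]
wrist 2561 lowest [141. 141. 141. 141. 141. 141. 142. 142. 142. 142. 142. 143.] xy [524. -88.] [545. -35.]
   dark body z pct [203. 245. 252. 261.]
   cam-eef [-76.4   5.6 203.2]
scene 297
[[465.8 -78.1  35.8]
 [506.2 -71.4  50.7]
 [565.2 -50.   57.6]]
handle yaw/pitch -0.09112305837437112 0.04373588367340648
wrist 2355
[[468.5 -75.4  49.7]
 [516.4 -60.6  54.1]
 [572.7 -46.3  57.6]]
handle yaw/pitch -0.0783064461584106 0.05203639689502007
```

View pics/j.png

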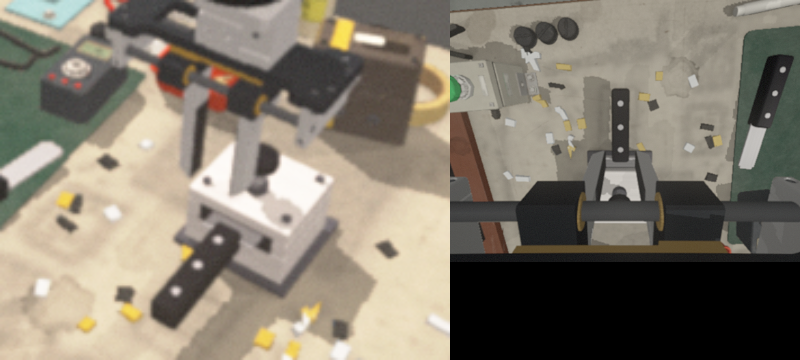

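The scene crop shows the handle home at the holder, from (165,310) to (230,235), with a slight droop and the knob still up. The depth values put the handle's front about 6–7 mm off the block. I'll move over the knob with the fingers shut.

Request:
{"op": "jog_arm", "data": {
  "rows": [2.7,-0.21,0,0,0,0,1,2.8,-0.22,0,0,0,0,1,2.7,-0.21,0,0,0,0,1,0,0,0,0,0,0,1,0,0,-1,0,0,0,1,0,0,-1,0,0,0,1,0,0,-0.3,0,0,0,1,0,0,0,0,0,0,1,0,0,0,0,0,0,1]
}}

```text
clock: 13.77
eef_pos: [617.3, -67.8, 92.9]
eef_rot: [-3.142, -0.0, 3.06]
wrist_force: [0.3, -0.1, 0.2]
finger_gap: 0.6
finger_force: 0.0
```

Now I'll press slowly while watching the force.

Request:
{"op": "jog_arm", "data": {
  "rows": [0,0,-0.3,0,0,0,1,0,0,-0.3,0,0,0,1,0,0,-0.3,0,0,0,1,0,0,-0.3,0,0,0,1,0,0,0,0,0,0,1]
}}

```text
clock: 14.18
eef_pos: [617.8, -67.9, 80.5]
eef_rot: [-3.142, 0.0, 3.06]
wrist_force: [1.0, -0.7, 2.0]
finger_gap: 0.4
finger_force: 1.0
```

Request:
{"op": "jog_arm", "data": {
  "rows": [0,0,-0.2,0,0,0,1,0,0,-0.2,0,0,0,1,0,0,-0.2,0,0,0,1,0,0,0,0,0,0,1]
}}

```text
clock: 14.52
eef_pos: [617.5, -67.8, 74.2]
eef_rot: [3.141, -0.001, 3.06]
wrist_force: [0.1, -0.5, 0.6]
finger_gap: 0.5
finger_force: 0.0
```

Request:
{"op": "jog_arm", "data": {
  "rows": [0,0,-0.2,0,0,0,1,0,0,-0.2,0,0,0,1,0,0,-0.1,0,0,0,1,0,0,-0.1,0,0,0,1,0,0,0,0,0,0,1]
}}

```text
clock: 14.93
eef_pos: [617.8, -67.9, 69.3]
eef_rot: [3.142, -0.0, 3.06]
wrist_force: [-1.5, 0.6, 2.9]
finger_gap: 0.4
finger_force: 1.8
```

```bash
cat > k.py <<'E'
from h import *
s=manip.read_state(); print(s["eef_pos"].round(1),s["wrist_force"].round(1))
p,d,m=cap("scene"); v,u=np.mgrid[:384,:512]; W=cloud(np.c_[u.ravel(),v.ravel()],d,m).reshape(384,512,3)
k=(abs(W[...,0]-617)<22)&(abs(W[...,1]+70)<24)&(W[...,2]>80)&(W[...,2]<125)&(p.max(2)<70)
print("knob z pct",k.sum(),np.percentile(W[k][:,2],[10,30,50,70,90]).round(1),W[k].mean(0).round(1)); cv2.imwrite("pics/k%d.png"%(s["clock"]*100),cv2.resize(p[180:280,280:400],(600,500)))
h=(W[...,2]>25)&(W[...,2]<70)&(abs(W[...,1]+61)<30)&(W[...,0]<585)&(W[...,0]>440)&(p.max(2)<70); print("handle",np.percentile(W[h],[1,50,99],axis=0).round(1).tolist())
E
python3 k.py
```

```text
[617.8 -67.9  69.3] [-1.5  0.6  2.9]
knob z pct 51 [86.2 89.  91.6 93.5 94.5] [604.4 -77.1  90.9]
handle [[465.9, -78.1, 35.3], [502.0, -72.0, 49.9], [562.6, -50.0, 57.0]]
```

Request:
{"op": "jog_arm", "data": {
  "rows": [0,0,-0.1,0,0,0,1,0,0,-0.1,0,0,0,1,0,0,0,0,0,0,1,0,0,0,0,0,0,1,0,0,0,0,0,0,1]
}}

```text
clock: 15.4
eef_pos: [618.0, -67.9, 69.1]
eef_rot: [-3.141, 0.001, 3.06]
wrist_force: [-10.4, 0.3, 20.1]
finger_gap: 0.2
finger_force: 10.1
```

The knob has bottomed out at 20 N. I'll retract and check.

Request:
{"op": "jog_arm", "data": {
  "rows": [0,0,0.3,0,0,0,1,0,0,1,0,0,0,1,0,0,3,0,0,0,1,0,0,3,0,0,0,1,0,0,3,0,0,0,1,0,0,0,0,0,0,1,0,0,0,0,0,0,1]
}}

```text
clock: 15.98
eef_pos: [618.5, -68.0, 171.8]
eef_rot: [-3.141, 0.003, 3.06]
wrist_force: [0.3, -0.6, -1.5]
finger_gap: 0.7
finger_force: 0.0
```

```bash
python3 k.py; ls pics
```

```text
[618.5 -68.  171.8] [ 0.3 -0.6 -1.5]
knob z pct 71 [86.5 90.  91.7 93.6 94.6] [608.1 -74.6  91.2]
handle [[466.0, -78.0, 34.8], [508.3, -69.7, 52.4], [567.1, -49.9, 58.4]]
a.png
b.png
c.png
d.png
e.png
f.png
g.png
i.png
j.png
k1493.png
k1598.png
```

The knob stays down with its top at z about 93.5, the scraper is home, and the robot is clear of everything. I'll hand it in.

```bash
python3 -c "
from cell import manip; print(manip.sign_off())"
```

```text
the job is handed in; nothing more can be done
None
```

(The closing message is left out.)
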